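Pulse the nut grinder with its bayonet lid

ROBOT

A 6-joint arm with a two-finger parallel gripper is mounted at the origin on the work surface. World frame = base frame: x ahead of the robot, y to its left, z up, the work surface at z = 0. Lengths are in m, angles in rad, forces in N, time in s.
With the tool pointing down it reaches from about 0.25 to 0.775 m from the base axis. Payload 4 kg.
Tool frame: the origin (TCP) lies midway between the tips of the shut fingers; the grasp point (between the pads) lies 19 mm behind it (robot.grasp_offset is the distance from the TCP to the grasp point, in m); z points along the fingers, y is the direction in which the jaws open and shut (so a half turn about z gives the same grasp; the last joint's range is limited). The gripper opens to 94 mm and grips with 3 to 60 N. Pads are 16 mm wide; open, the fingers measure 119 mm over their backs; the gripper's body (75 mm by 177 mm) begins 78 mm behind the grasp point.
Start: joints at [-1.448, 0.087, 1.371, -0, 1.684, -0.103], TCP at [0.123, -0.536, 0.206] pointing down, gripper open.
Joint ranges: [-3.1, 3.1], [-0.76, 2.03], [0.27, 2.55], [-1.08, 4.22], [0.17, 2.65], [-2.57, 2.57]. Speed limits (rad/s): [2.79, 2.79, 3.14, 3.14, 3.14, 3.14].

INTERFACE

Orientations are given as [roll, pitch, yaw] about the fixed x, y, z axes, in that order (R = Rz(yaw) Ry(pitch) Rx(roll)).
In Python, from bench import status, viewer, order, robot gives the robot as it stands. The module is installed in compiled form; this text tells all that it offers.
- The arm moves only by the tool move_arm, never from a script. Its argument "targets" is a list of rows, each a list of 3 entries, a list of its own where there are three numbers: the shift along the tool's x, y, z in mm, then the turn, a rotation vector about the tool's x, y, z in degrees, then the opening, from -1 (shut) to 1 (fully open). A call has 1 to 20 rows; each row is the pose to reach, as a shift and turn from the pose commanded when the call began, along the tool's axes at that moment; what a row does not reach only later rows make up. A row lasts 1/8 s, in which the tool goes at most 62.5 mm and 10.7 degrees, less where a joint would pass 70% of its speed; a pose out of reach is approached as far as the arm can. A call with a gripper value outside its range is refused whole. The fingers move at their own pace and stop on an object; the grip force is fixed at half the most. Time passes only in rows, so rows that repeat a pose let the fingers close. It gives the time, the measured TCP pose, the force and the opening at its end, in the units of the state.
- status.get_obs(): the state, without advancing time (a new reading comes with each control period).
- viewer.snapshot(name): name is "side" or "top"; returns the picture (420x560x3 uint8, red, green, blue); there is no depth.
- viewer.camera_model(name): a dict with "K" (3x3 intrinsics, pixels), "xyz" and "attitude" of the camera in the world. Camera axes: x right, y up, looking along -z (the intrinsics and any distortion apply to the point x, -y, -z); pixel columns grow to the right and rows downward; lengths in m; the calibration is good to about 2 mm. A picture is of the moment at which its call begins. camera_model takes no time and is no camera call.
- order.close_job(): hands the job in, once; it reports no verdict.
The state is a dict: "time": time; "joint_positions": joint angles; "qvel": joint speeds; "joint_torque": joint torques, N m; "tool_pos": TCP position; "ee_rot": TCP orientation; "wrist_force": force on the tool from outside, world axes, zero at the start; "wrist_torque": the same for the moment, N m; "width": finger opening in m.
Only numpy, scipy, OpenCV 4.12 (cv2) and the standard library are available. Lean on these libraries where they do the work, as an engineer would, in place of code of your own. Each camera call takes 0.05 s, during which the arm holds its last target. There are 200 camera calls.

TASK

Fit the lid on the nut grinder: drop its two lugs through the collar's slots until the flange sits flat on the collar, then twist it clockwise until its white pointers stand in the green arcs, which is the pulse position half-way to the lock. Never let the lid go on past the click into the red lock position, or the nuts turn to paste; the lid springs back if let go, so finish while still gripping it with the pointers in the green. Leave the sweets tray, the jam jar and the bowl of nuts undisturbed.

Things in the scene. Friction and masses are not known exactly. Their poses are not given: they have to be found in the camera images.
- lid: Loose grinder lid, 190 g, 104 mm across, 63 mm high, upright on its spigot at the start. Origin: centre of the spigot's underside; z up. Grey spigot 78 mm across (75 over its lowest 5 mm), 22 mm high; wine-red flange 104 mm across from 22 to 30 mm up; two steel lugs on its +x and -x sides, 10 mm wide, out to 46.5 mm from the axis, 6 to 12 mm up. A half turn about z leaves it unchanged.
- lid_grip (a point): Where to pinch the lid: on its axis, 52 mm above its origin, in the light-grey grip bar on the flange. The bar is 66 mm long along the lid's x, 18 mm wide along its y (pinch across this) and reaches from 30 to 63 mm above the lid's origin.
- lid_pointer (a point): White pointer on the flange at the lid's +x end, 47 mm from the axis, 30 mm above the lid's origin, right above a lug; there is a second one at the -x end.
- grinder: Nut grinder, fixed to the counter: black foot 136 mm across, steel bowl 120 mm across, black collar on top. Origin: centre of its underside on the counter; z up. Seated, the lid's flange lies on the collar and the lid's origin is 148 mm above this origin on the same axis; lid x is then along grinder x (either way round) while the lugs are still in the slots.
- collar (a point): Centre of the collar's top face, on the grinder's axis, 170 mm above the counter. The collar is an 8 mm thick lip of 83 mm inside diameter with two slots; below it the lugs turn with 2 mm of height to spare. Seen from above the lid turns clockwise only (yaw decreasing).
- slot (a point): The collar's slot on the grinder's +x side, on top of the collar 45 mm from the axis, a white mark on the rim and side beyond it; the other slot and mark are on the -x side. Slots are about 20 mm wide, for the 10 mm lugs, and reach 49 mm out from the axis.
- green_mid (a point): Middle of the green arc on the collar's rim, 57 mm from the axis, 35 degrees clockwise of the +x slot; the arc runs from 25 to 45 degrees clockwise, and a red mark (locked) stands at 75. The same marks follow the -x slot. The pulse position has each lid pointer within a green arc.
- switch_ring (a joint): Sprung ring under the collar, rad, 0 at rest, growing clockwise to 1.27. The lugs meet it after 0.12 rad of twist and push it on, so it reads the lid's twist less 0.12: green arc 0.32 to 0.66. It pushes back with 0.04 N m at 0, 0.10 at 0.5, and turns a lid that is let go back out of the green. From 0.77 the lugs press on sprung lock balls (up to 0.4 N m); at 0.82 to 0.88 they click over and lock.
- sweets_tray: Bystander: black plastic tray of sweets with clear top and orange band, 111 x 161 x 43 mm, loose. Origin: centre of its underside.
- jam_jar: Bystander: dark red jam jar with black cap, 68 mm across, 95 mm high, loose. Origin: centre of its underside.
- nut_bowl: Bystander: white bowl of pistachios, 96 mm across, 40 mm high, loose. Origin: centre of its underside.
Mind the look-alikes: they are no part of the job. Of the things that look like the lid, take the one that is farthest to the robot's right at the start.

How it is judged:
By the outcome, as a careful person would: the job done as asked, in the order asked, and still so for the second after the job is handed in, while the arm keeps its last pose, push and grip.
It also fails if it takes over 48 s, if anything falls off the work surface, if the arm or the gripper's body presses on something with over 40 N, if the wrist force passes 120 N, or if a joint passes its speed limit or range.

## Working session

There is one attempt and no reset: what is moved stays moved. The work goes in short steps, Python scripts to look and compute and a tool call to move; the robot and the scene stay as the last step left them, time stands still between calls to the robot, and variables do not carry over. Pictures are saved under pics/ and viewed, about 8 in all and at most 12, crops included, and the job is handed in when it is done.

Besides the shell and the picture viewer there is one more tool, called as name(argument=value, ...), one argument or row to a line, values as JSON. move_arm: Moves the arm, as the interface text tells. Its arguments: {"type":"object","properties":{"targets":{"type":"array"}},"required":["targets"]}

```bash
mkdir -p pics
python3 - <<'E'
from bench import status, viewer, order, robot
import cv2
for n in("top","side"):
    cv2.imwrite(f"pics/{n}0.png",viewer.snapshot(n)[:,:,::-1]); print(n,viewer.camera_model(n))
print(status.get_obs(),robot.grasp_offset)
E
```

```text
top {'K': array([[525.83283617,   0.        , 285.03073274],
       [  0.        , 525.83283617, 214.93568499],
       [  0.        ,   0.        ,   1.        ]]), 'xyz': array([ 0.37306744, -0.01161884,  1.26257839]), 'attitude': array([ 0.11714635,  0.01532497, -1.59591358])}
side {'K': array([[513.10315008,   0.        , 281.59151419],
       [  0.        , 513.10315008, 212.61763433],
       [  0.        ,   0.        ,   1.        ]]), 'xyz': array([0.41957984, 0.96292152, 0.9993829 ]), 'attitude': array([ 0.83445543, -0.00471302, -3.02577171])}
{'time': 0.1, 'joint_positions': array([-1.44810539e+00,  8.78986151e-02,  1.37205356e+00,  2.72274358e-05,
        1.68359874e+00, -1.03129200e-01]), 'qvel': array([ 1.85427036e-03,  8.23944255e-05, -3.90382853e-03, -2.73866707e-03,
        7.75639668e-04, -1.49218096e-03]), 'joint_torque': array([ 1.16166684e-03, -3.41250193e+01, -3.03302300e+01,  7.19684246e-02,
        3.04535881e-02, -9.41901158e-05]), 'tool_pos': array([ 0.12307881, -0.53556406,  0.20443679]), 'ee_rot': array([-3.13964758e+00, -2.28512367e-04,  2.25822955e-01]), 'wrist_force': array([-0.43202177,  0.42385928, -0.43145466]), 'wrist_torque': array([ 0.02199049, -0.00164483, -0.01913191]), 'width': 0.09398765443697392} 0.0188
```

View pics/top0.png

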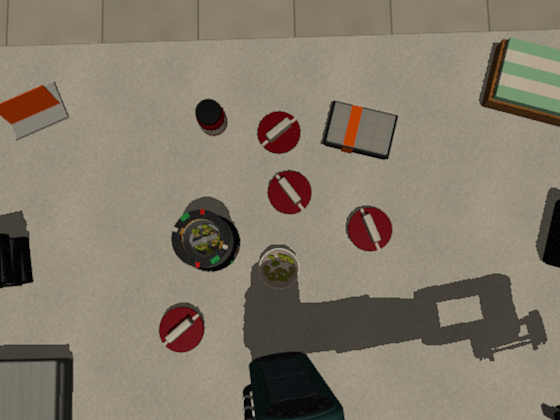

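View pics/side0.png

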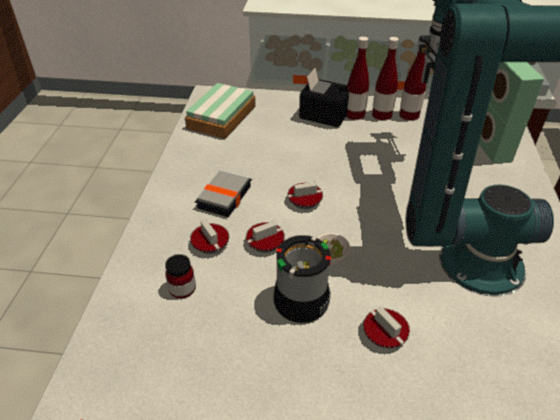

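The top view shows four lids, at about (182,328), (279,131), (290,191) and (370,228). The rightmost, (370,228), is the one to take. The grinder collar is at about (205,240), the nut bowl at (279,267), the jar at (210,115) and the tray at (360,130). The side view agrees.

```bash
cat > h.py <<'E'
import numpy as np, cv2
from scipy.spatial.transform import Rotation as Ro
from bench import status, viewer, order, robot
def ray(n,px,z):
    c=viewer.camera_model(n); u=np.linalg.inv(c["K"])@[px[0],px[1],1]
    d=Ro.from_euler("xyz",c["attitude"]).apply([u[0],-u[1],-u[2]])
    return c["xyz"]+d*(z-c["xyz"][2])/d[2]
def proj(n,p):
    c=viewer.camera_model(n); q=Ro.from_euler("xyz",c["attitude"]).inv().apply(np.array(p)-c["xyz"])
    v=c["K"]@[q[0],-q[1],-q[2]]; return v[:2]/v[2]
def blobs(m,amin=4):
    k,l,s,c=cv2.connectedComponentsWithStats(m.astype(np.uint8))
    return [(c[i],s[i,4]) for i in range(1,k) if s[i,4]>=amin]
def masks(im):
    h=cv2.cvtColor(im,cv2.COLOR_RGB2HSV).astype(int); H,S,V=h[...,0],h[...,1],h[...,2]
    return dict(red=((H<8)|(H>170))&(S>150)&(V>60),green=(H>45)&(H<85)&(S>110)&(V>60),white=(S<60)&(V>150))
E
python3 - <<'E'
from h import *
im=cv2.imread("pics/top0.png")[:,:,::-1]; m=masks(im)
def roi(k,x0,x1,y0,y1):
    r=np.zeros_like(m[k]); r[y0:y1,x0:x1]=m[k][y0:y1,x0:x1]; return r
l=roi("red",340,400,200,260).astype(np.uint8)
pts=cv2.findNonZero(l); c,r=cv2.minEnclosingCircle(pts); print("lid circ",c,r,ray("top",c,.03))
hull=np.zeros_like(l); cv2.circle(hull,(int(c[0]),int(c[1])),int(r),1,-1)
w=(hull>0)&m["white"]; ys,xs=np.nonzero(w)
for b,a in blobs(w): print("lid white",b,a,ray("top",b,.063),cv2.minAreaRect(cv2.findNonZero(w.astype(np.uint8))))
for k in("green","red","white"):
    for b,a in blobs(roi(k,165,245,195,275),2):
        if a<200: print(k,b,a,ray("top",b,.17))
a=cv2.resize(im[195:280,165:250],(420,420),interpolation=2);b=cv2.resize(im[195:265,335:405],(420,420),interpolation=2)
cv2.imwrite("pics/crop.png",np.hstack([a,b])[:,:,::-1])
E
```

```text
lid circ (369.51885986328125, 228.8018798828125) 21.852249145507812 [ 0.48046649 -0.19383347  0.03      ]
lid white [361.6 209.8] 5 [ 0.52180648 -0.17275099  0.063     ] ((371.5345458984375, 226.91378784179688), (41.230224609375, 6.040096759796143), 66.80140686035156)
lid white [371.7037037  227.55555556] 162 [ 0.48031541 -0.19405932  0.063     ] ((371.5345458984375, 226.91378784179688), (41.230224609375, 6.040096759796143), 66.80140686035156)
lid white [376.75 245.  ] 8 [ 0.44018157 -0.20374531  0.063     ] ((371.5345458984375, 226.91378784179688), (41.230224609375, 6.040096759796143), 66.80140686035156)
green [184.54716981 216.67924528] 53 [0.50403578 0.2127227  0.17      ]
green [214.63793103 259.22413793] 58 [0.41342444 0.15032346 0.17      ]
green [231.5 261.5] 4 [0.40781987 0.11533107 0.17      ]
red [201.93103448 211.5862069 ] 29 [0.51381579 0.17610424 0.17      ]
red [237.25 250.5 ] 4 [0.43030033 0.10306131 0.17      ]
red [197.10714286 264.32142857] 28 [0.40381312 0.18686294 0.17      ]
white [175.42105263 197.15789474] 19 [0.54597606 0.2318961  0.17      ]
white [244.  195.
[... 199 characters left out ...]
 ] 4 [0.52561422 0.25284153 0.17      ]
white [175.2 209. ] 5 [0.5208164 0.2323792 0.17     ]
white [244.  208.5] 2 [0.5179507  0.08760888 0.17      ]
white [170.5 210. ] 2 [0.5189651  0.24228842 0.17      ]
white [235.25 222.75] 4 [0.48839258 0.10641006 0.17      ]
white [238.5 222. ] 2 [0.48978784 0.09958081 0.17      ]
white [243.33333333 223.33333333] 6 [0.48671478 0.0895042  0.17      ]
white [165.375 248.25 ] 16 [0.43886657 0.25296928 0.17      ]
white [224.36363636 246.36363636] 11 [0.43959569 0.12979069 0.17      ]
white [169.  264.2] 20 [0.40555513 0.24536512 0.17      ]
white [165.5 267.5] 4 [0.39891808 0.25264638 0.17      ]
white [165.  271.5] 4 [0.39068759 0.25367378 0.17      ]
```

View pics/crop.png

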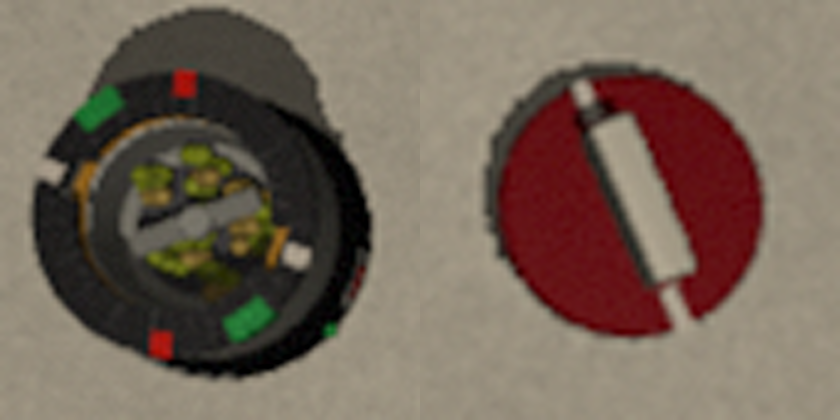

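```bash
cat >> h.py <<'E'
def go(p,yaw,frm=None,fyaw=None):
    "tool shift mm and z-turn deg, tool pointing down"
    o=status.get_obs(); q=np.array(o["tool_pos"] if frm is None else frm); y=o["ee_rot"][2] if fyaw is None else np.radians(fyaw)
    d=(np.array(p)-q)*1000; c,s=np.cos(y),np.sin(y)
    print("shift",np.round([c*d[0]+s*d[1],s*d[0]-c*d[1],-d[2]],1),"turnz",round(np.degrees(y)-yaw,1))
def baryaw(im,x0,x1,y0,y1,z=.063):
    m=masks(im)["white"].copy(); r=np.zeros(m.shape,np.uint8); r[y0:y1,x0:x1]=m[y0:y1,x0:x1]
    k,l,s,c=cv2.connectedComponentsWithStats(r); i=1+np.argmax(s[1:,4]); ys,xs=np.nonzero(l==i)
    P=np.array([ray("top",(a,b),z)[:2] for a,b in zip(xs,ys)]); C=P.mean(0); w,v=np.linalg.eigh(np.cov((P-C).T)); u=v[:,1]
    t=(P-C)@u; return C,np.degrees(np.arctan2(*u[::-1]))%180,np.ptp(t),np.ptp((P-C)@v[:,0])
E
python3 - <<'E'
from h import *
im=cv2.imread("pics/top0.png")[:,:,::-1]
print(baryaw(im,360,385,213,242))
go((.4803,-.194,.15),22,(.123,-.536,.206),12.94)
E
```

```text
(array([ 0.4803436 , -0.19404912]), np.float64(20.64988397665428), np.float64(0.06133442920991457), np.float64(0.013906019687811615))
shift [ 424.8 -253.3   56. ] turnz -9.1
```

move_arm(
  targets=[
    [[50,-30,0],[0,0,-4],1],
    [[100,-60,0],[0,0,-7.8],1],
    [[155,-92,0],[0,0,-7.8],1],
    [[210,-125,0],[0,0,-7.8],1],
    [[265,-158,0],[0,0,-7.8],1],
    [[320,-191,0],[0,0,-7.8],1],
    [[370,-221,10],[0,0,-7.8],1],
    [[405,-242,30],[0,0,-7.8],1],
    [[424.8,-253.3,50],[0,0,-7.8],1],
    [[424.8,-253.3,56],[0,0,-7.8],1],
    [[424.8,-253.3,56],[0,0,-7.8],1],
    [[424.8,-253.3,56],[0,0,-7.8],1],
  ],
)

```text
time: 1.6
tool_pos: [0.4802, -0.1953, 0.1505]
ee_rot: [3.14, -0.001, 0.36]
wrist_force: [0.0, 0.4, 0.3]
width: 0.0939
```

Run:
```python
from h import *
go((.4803,-.194,.034),20.7)
cv2.imwrite("pics/top1.png",viewer.snapshot("top")[180:280,300:440,::-1].repeat(4,0).repeat(4,1))
```

```text
shift [  0.5  -1.2 116.5] turnz -0.1
```

View pics/top1.png

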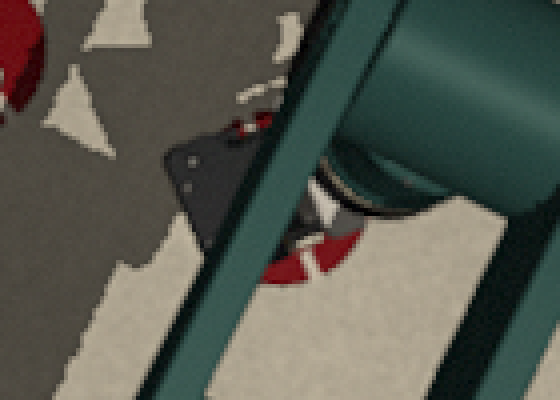

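The gripper stands over the lid, with its jaws across the bar.

move_arm(
  targets=[
    [[0.5,-1,40],[0,0,0],1],
    [[0.5,-1,75],[0,0,0],1],
    [[0.5,-1,100],[0,0,0],1],
    [[0.5,-1,114.5],[0,0,0],1],
    [[0.5,-1,114.5],[0,0,0],1],
    [[0.5,-1,114.5],[0,0,0],-1],
    [[0.5,-1,114.5],[0,0,0],-1],
    [[0.5,-1,114.5],[0,0,0],-1],
    [[0.5,-1,114.5],[0,0,0],-1],
    [[0.5,-1,114.5],[0,0,0],-1],
    [[0.5,-1,114.5],[0,0,0],-1],
    [[0.5,-1,114.5],[0,0,0],-1],
    [[0.5,-1,114.5],[0,0,0],-1],
  ],
)

```text
time: 3.28
tool_pos: [0.4806, -0.1931, 0.035]
ee_rot: [3.141, 0.0, 0.362]
wrist_force: [-0.5, 0.5, -0.2]
width: 0.0181
```

Run:
```python
from h import *
print(status.get_obs()['width']); go((.4588,.1815,.233),69.5)
```

```text
0.01807739857364725
shift [ 112.3 -358.  -198. ] turnz -48.8
```

move_arm(
  targets=[
    [[0,0,-20],[0,0,0],-1],
    [[0,0,-55],[0,0,0],-1],
    [[0,0,-100],[0,0,0],-1],
    [[0,0,-145],[0,0,0],-1],
    [[3,-10,-185],[0,0,-3],-1],
    [[10,-32,-200],[0,0,-8],-1],
    [[21,-67,-200],[0,0,-14],-1],
    [[33,-105,-200],[0,0,-20],-1],
    [[45,-143,-200],[0,0,-26],-1],
    [[57,-181,-200],[0,0,-32],-1],
    [[69,-219,-200],[0,0,-38],-1],
    [[81,-257,-200],[0,0,-43],-1],
    [[92,-293,-200],[0,0,-46],-1],
    [[101,-323,-200],[0,0,-48],-1],
    [[108,-344,-200],[0,0,-48.8],-1],
    [[112.3,-358,-200],[0,0,-48.8],-1],
    [[112.3,-358,-200],[0,0,-48.8],-1],
    [[112.3,-358,-200],[0,0,-48.8],-1],
    [[112.3,-358,-200],[0,0,-48.8],-1],
  ],
)

```text
time: 5.65
tool_pos: [0.459, 0.1808, 0.235]
ee_rot: [3.141, 0.0, 1.212]
wrist_force: [-1.0, -0.9, -2.4]
width: 0.0177
```

Run:
```python
from h import *
o=status.get_obs();print(o['tool_pos'],np.degrees(o['ee_rot']),o['width'],o['wrist_force'])
go((.4588,.1815,.193),69.5)
for n,c in(("top",(205,232)),("side",(305,250))):
    im=viewer.snapshot(n); cv2.imwrite(f"pics/{n}2raw.png",im[:,:,::-1])
    x,y=c; cv2.imwrite(f"pics/{n}2.png",im[y-75:y+75,x-50:x+50,::-1])
a,b=cv2.imread("pics/top2.png"),cv2.imread("pics/side2.png")
cv2.imwrite("pics/two.png",cv2.resize(np.hstack([a,b]),(800,600),interpolation=2))
```

```text
[0.45896329 0.18080153 0.23497675] [1.79986961e+02 1.97695845e-02 6.94601984e+01] 0.017651022220446493 [-1.03749202 -0.92639802 -2.40299977]
shift [ 0.6 -0.4 42. ] turnz -0.0
```

View pics/two.png

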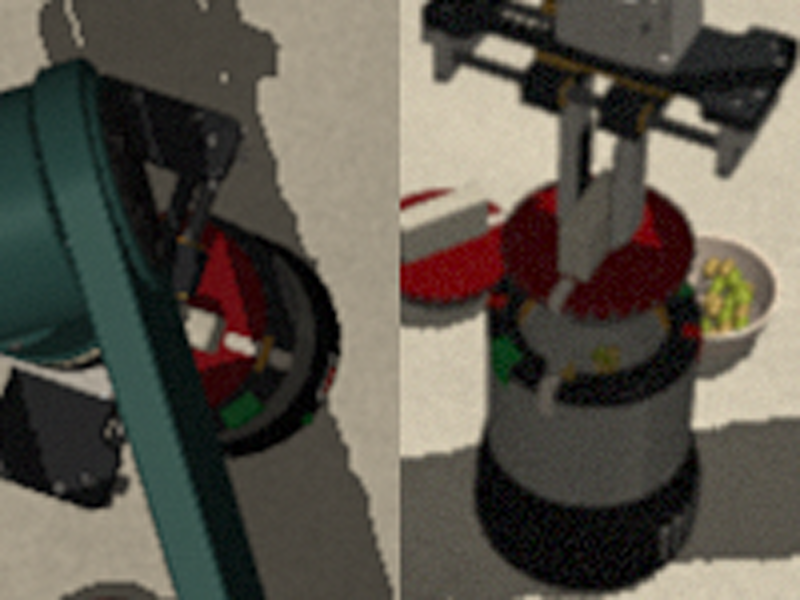

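The lid hangs level above the collar, its pointer over the slot mark. In the side picture the pointer is at about (295.5,248) and the slot mark at about (292,272). I'll check both against predictions.

Run:
```python
from h import *
u=np.array([np.cos(np.radians(69.5)),np.sin(np.radians(69.5)),0])
o=status.get_obs();T=o['tool_pos'];L=T+[0,0,-.035]
print("pred pointer side",proj("side",L+.047*u+[0,0,.03]),"pred slot mark top rim .057",proj("side",np.array([.4588,.1815,.17])+.057*u))
print("top: pointer",proj("top",L-.047*u+[0,0,.03]),"meas (top crop)",(155+238/4,157+344/4))
im=cv2.imread("pics/side2raw.png")[:,:,::-1];m=masks(im)
r=np.zeros_like(m['red']);r[215:262,275:330]=m['red'][215:262,275:330]
for k in('red','green','white'):
    for b,a in blobs(m[k][215:290,270:335],3): print(k,b+[270,215],a)
for a in(-35,-75,145,105):
    v=np.radians(69.5+a);print(a,proj("side",[.4588+.057*np.cos(v),.1815+.057*np.sin(v),.17]))
print("flange pred L/R", *[proj("side",L+[s*.052,0,.026]) for s in(1,-1)])
ys,xs=np.nonzero(r);print("red x range",xs.min(),xs.max(),ys.min(),ys.max())
```

```text
pred pointer side [294.21632717 248.06400332] pred slot mark top rim .057 [291.61023595 270.72900356]
top: pointer [216.76092567 243.23542701] meas (top crop) (214.5, 243.0)
red [291.09677419 224.87096774] 31
red [277.33333333 226.66666667] 3
red [316.59183673 232.30612245] 49
red [274.97368421 240.23026316] 152
red [278.90909091 249.81818182] 11
red [327.36363636 257.09090909] 11
white [280.09243697 219.90336134] 238
white [304.76923077 215.84615385] 13
white [327.21370968 222.50403226] 248
white [329.25  240.375] 16
white [272.46486486 269.61621622] 185
white [331.30769231 275.64102564] 78
-35 [280.23257436 262.32552452]
-75 [277.87452171 249.44396693]
145 [325.03136324 244.88078046]
105 [328.56281135 257.51854982]
flange pred L/R [279.71270895 233.22262586] [328.14354805 237.33857782]
red x range 275 329 222 258
```

move_arm(
  targets=[
    [[0.5,-0.4,10],[0,0,0],-1],
    [[0.5,-0.4,20],[0,0,0],-1],
    [[0.5,-0.4,27],[0,0,0],-1],
    [[0.5,-0.4,31],[0,0,0],-1],
    [[0.5,-0.4,34],[0,0,0],-1],
    [[0.5,-0.4,36],[0,0,0],-1],
    [[0.5,-0.4,36],[0,0,0],-1],
  ],
)

```text
time: 6.62
tool_pos: [0.4586, 0.1822, 0.199]
ee_rot: [3.141, 0.0, 1.214]
wrist_force: [0.4, 0.2, -2.7]
width: 0.0177
```

The spigot has entered freely. I'll carry on down through the slots.

move_arm(
  targets=[
    [[-0.5,0.2,3],[0,0,0],-1],
    [[-0.5,0.2,6],[0,0,0],-1],
    [[-0.5,0.2,9],[0,0,0],-1],
    [[-0.5,0.2,11],[0,0,0],-1],
    [[-0.5,0.2,12],[0,0,0],-1],
    [[-0.5,0.2,12],[0,0,0],-1],
  ],
)

```text
time: 7.38
tool_pos: [0.4586, 0.1817, 0.1869]
ee_rot: [-3.142, 0.0, 1.214]
wrist_force: [-0.2, 0.3, -1.6]
width: 0.0176
```

move_arm(
  targets=[
    [[0,0,2],[0,0,0],-1],
    [[0,0,3.5],[0,0,0],-1],
    [[0,0,4.5],[0,0,0],-1],
    [[0,0,4.5],[0,0,0],-1],
  ],
)

```text
time: 7.88
tool_pos: [0.4587, 0.1817, 0.1829]
ee_rot: [3.141, -0.0, 1.214]
wrist_force: [0.3, -0.3, 0.0]
width: 0.0176
```

move_arm(
  targets=[
    [[0,0,0.7],[0,0,0],-1],
    [[0,0,1.2],[0,0,0],-1],
    [[0,0,1.2],[0,0,0],-1],
  ],
)

```text
time: 8.25
tool_pos: [0.4587, 0.1817, 0.183]
ee_rot: [3.14, -0.001, 1.214]
wrist_force: [-3.5, -0.3, 6.4]
width: 0.0177
```

The lid is seated: the TCP stopped at 0.183 with 6 N of push. Now I'll twist clockwise gently.

move_arm(
  targets=[
    [[0,0,-0.8],[0,0,0],-1],
    [[0,0,-0.8],[0,0,3],-1],
    [[0,0,-0.8],[0,0,6],-1],
    [[0,0,-0.8],[0,0,9],-1],
    [[0,0,-0.8],[0,0,12],-1],
    [[0,0,-0.8],[0,0,15],-1],
    [[0,0,-0.8],[0,0,18],-1],
    [[0,0,-0.8],[0,0,20],-1],
    [[0,0,-0.8],[0,0,20],-1],
  ],
)

```text
time: 9.38
tool_pos: [0.4591, 0.1816, 0.1829]
ee_rot: [3.14, -0.001, 0.864]
wrist_force: [-0.8, -0.9, 5.6]
width: 0.0177
```

Run:
```python
from h import *
o=status.get_obs();print(o['tool_pos'],np.degrees(o['ee_rot']),o['width'],o['wrist_force'],o['wrist_torque'])
```

```text
[0.45910486 0.18163274 0.1829441 ] [ 1.79924281e+02 -6.21352151e-02  4.95283732e+01] 0.017737524015348116 [-0.75281574 -0.93678508  5.6433364 ] [-0.18467042  0.37126127  0.12163067]
```

move_arm(
  targets=[
    [[0,0,0],[0,0,3],-1],
    [[0,0,0],[0,0,6],-1],
    [[0,0,0],[0,0,9],-1],
    [[0,0,0],[0,0,12],-1],
    [[0,0,0],[0,0,14],-1],
    [[0,0,0],[0,0,15],-1],
    [[0,0,0],[0,0,15],-1],
    [[0,0,0],[0,0,15],-1],
  ],
)

```text
time: 10.38
tool_pos: [0.4591, 0.1818, 0.1829]
ee_rot: [3.141, -0.002, 0.603]
wrist_force: [-0.5, -1.0, 5.7]
width: 0.0176
```

Run:
```python
from h import *
o=status.get_obs();print(o['tool_pos'],np.degrees(o['ee_rot']),o['width'],o['wrist_force'],o['wrist_torque'])
for n,c in(("top",(205,232)),("side",(305,250))):
    im=viewer.snapshot(n); x,y=c; cv2.imwrite(f"pics/{n}3.png",im[y-75:y+75,x-50:x+50,::-1])
a,b=cv2.imread("pics/top3.png"),cv2.imread("pics/side3.png")
cv2.imwrite("pics/two3.png",cv2.resize(np.hstack([a,b]),(800,600),interpolation=2))
```

```text
[0.45908642 0.18179856 0.18292465] [ 1.79958108e+02 -8.95915091e-02  3.45561739e+01] 0.01755014110347495 [-0.46939293 -0.98445605  5.67570018] [-0.21685304  0.38481753  0.26537691]
```

View pics/two3.png

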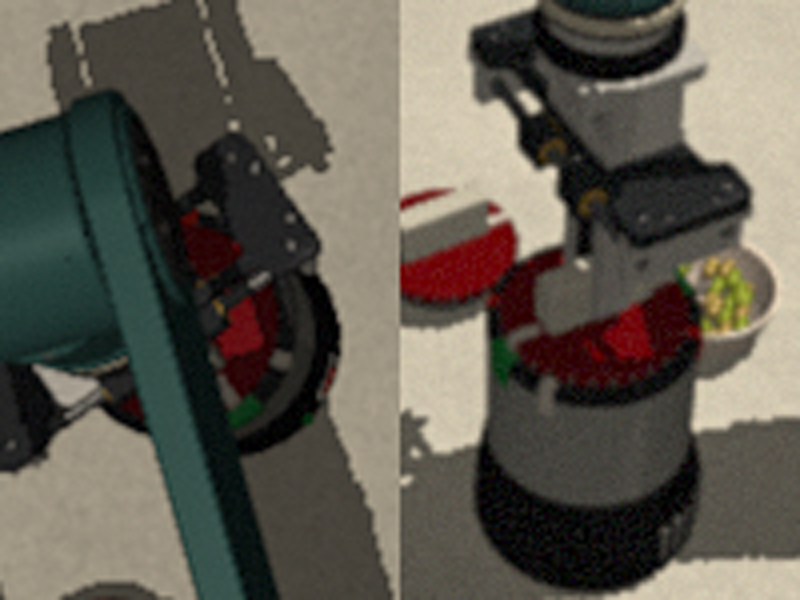

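The side view shows the flange flat on the collar and the pointer, at about (515,338) in the crop, just inside the green patch. I'll get its angle numerically.

Run:
```python
from h import *
p=(255+(515-400)/4,175+338/4); q=(155+262/4,157+408/4)
r=ray("side",p,.178)-[.4588,.1815,.178]; print("pointer px",p,"r",np.hypot(*r[:2]),"ang",np.degrees(np.arctan2(r[1],r[0])))
for a in(25,35,45,55):
    v=np.radians(69.5-a); e=np.array([np.cos(v),np.sin(v),0]); print(a,proj("side",np.array([.4588,.1815,.178])+.047*e))
im=cv2.imread("pics/side3.png")
cv2.imwrite("pics/z.png",cv2.resize(im[70:110,15:55],(600,600),interpolation=0))
```

```text
pointer px (283.75, 259.5) r 0.04989774893012324 ang 37.57071180064161
25 [286.39001021 260.60241468]
35 [284.32015077 258.24725816]
45 [282.8474833  255.69078646]
55 [282.0092335  253.01586146]
```

View pics/z.png

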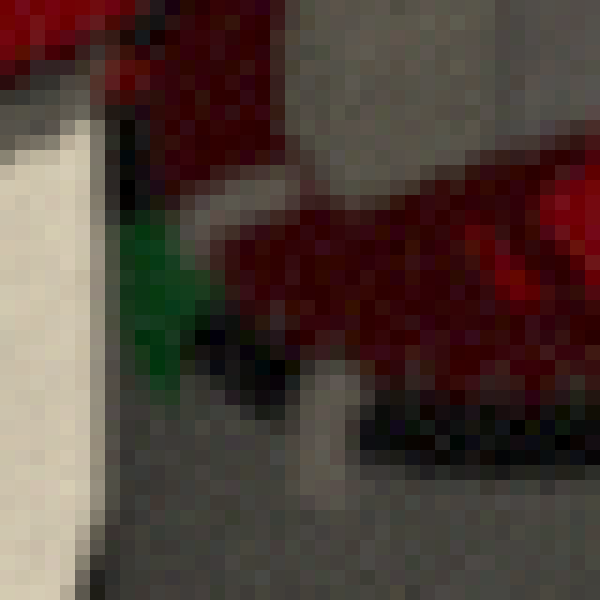

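The pointer touches the middle of the green patch, at about 32–35° of twist. I'm handing the job in while still gripping.

Run:
```python
from h import *
o=status.get_obs();print(o['time'],np.degrees(o['ee_rot'][2]),o['width'],o['wrist_torque'])
order.close_job()
```

```text
10.475 34.55378573388026 0.01771978592394099 [-0.17578394  0.36606447  0.23154357]
the job is handed in; nothing more can be done
```

I fitted the rightmost lid on the grinder, twisted it clockwise 35°, and handed the job in at 10.5 s while still gripping it.

**Checks that agreed:**
- **Seating:** the lid stopped 148 mm above the grinder's base, as it should when seated. Pushing further gave about 6 N, and the side view shows the flange flat on the collar.
- **Twist:** the tool turned from 69.5° to 34.6°, about 35° of twist. The side view puts the pointer at about 32–35°, near the middle of the 25–45° green arc and well short of the lock.
- **Grip:** the fingers held at 17.7 mm on the 18 mm bar.

**Checks that disagreed or were not made:**
- **Holding torque:** it read about 0.23–0.27 N m, more than the roughly 0.10 N m expected from the spring alone. I put the difference down to friction under the light downward push and possibly sensor offset, but did not confirm it.
- **Far pointer:** the arm hid the lid's second pointer, so I judged only by the near one.
- **Bystanders:** I planned the path to stay clear of the tray, jar and bowl, and felt no unexpected forces. I did not take a final picture of all three.

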